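# Load and lock the tool steriliser

### The arm

A 6-joint arm with a two-finger parallel gripper is mounted at the origin on the work surface. World frame = base frame: x ahead of the robot, y to its left, z up, the work surface at z = 0. Lengths are in m, angles in rad, forces in N, time in s.
With the tool pointing down it reaches from about 0.225 to 0.725 m from the base axis. Payload 3.1 kg.
Tool frame: the origin (TCP) lies on the centre line of the jaws, within the pads' length; the fingertips stand manip.tcp_to_tips ahead of it and the grasp point (between the pads) lies 6 mm ahead of it (manip.tcp_to_tips is the distance from the TCP to the fingertips, in m); z points along the fingers, y is the line along which they close (so a half turn about z gives the same grasp; the last joint's range is limited). The gripper opens to 85 mm and grips with 20 to 120 N. Pads are 22 mm wide; open, the fingers measure 114 mm over their backs; the gripper's body (76 mm by 85 mm) begins 54 mm behind the grasp point. The pads swing forward as they close: fully open they stand 13 mm farther back than shut.
Start: joints at [-1.392, 0.048, 0.099, 1.622, 0, 1.443], TCP at [0.159, -0.5, 0.256] pointing down, gripper open.
Joint ranges: [-2.91, 2.91], [-0.99, 1.94], [-1.21, 1.42], [-2.12, 2.29], [-1.49, 1.47], [-3.14, 3.14]. Speed limits (rad/s): [2.79, 2.79, 3.14, 3.14, 3.14, 3.14].

### API

Orientations are given as a unit quaternion [w, x, y, z].
In Python, from station import manip gives the robot as it stands.
- The arm moves only by the tool jog_arm, never from a script. Its argument "plan" is a list that holds one entry, the list of rows, each a list of 7 numbers: the finger opening in mm, from 0 to 85.4, then the shift along the tool's x, y, z in units of 0.3 m (1.0 is 0.3 m), then the turn, a rotation vector about the tool's x, y, z in units of 90 degrees (1.0 is 90 degrees). A call has 1 to 5 rows; each row is the pose to reach, as a shift and turn from the pose commanded when the call began, along the tool's axes at that moment; what a row does not reach only later rows make up. A row lasts 1/8 s, in which the tool goes at most 62.5 mm and 10.7 degrees, less where a joint would pass 70% of its speed; a pose out of reach is approached as far as the arm can. A call with a number of a shift or a turn outside -1 to 1 is refused whole. A call with a gripper value outside its range is refused whole. The fingers move at their own pace and stop on an object; "newtons" is the grip in N (left out, the last holds). Time passes only in rows, so rows that repeat a pose let the fingers close. It gives the time, the measured TCP pose, the force, the opening and the grip force at its end, in the units of the state.
- manip.get_obs(): the state, without advancing time (a new reading comes with each control period).
- manip.get_image(name): name is "scene" or "top" or "wrist"; returns (picture, depth): 384x512x3 uint8, blue, green, red; 384x512 float32, m along the optical axis (not along the pixel's ray), 0 where there is no reading.
- manip.calibration(name): a dict with "mtx" (3x3 intrinsics, pixels), "rvec" (rotation vector, rad) and "tvec" (3), from world to camera coordinates, as OpenCV has them. Camera axes: x right, y down, z forward; pixel columns grow to the right and rows downward; lengths in m; the calibration is good to about 2 mm. A picture is of the moment at which its call begins: read the wrist's pose just before it. calibration takes no time and is no camera call; for the wrist camera it gives the pose at the moment of the call.
- manip.close_job(): hands the job in; it is judged then, once.
Trained networks look in the newest picture that a camera, given by its name, has taken for a name from the list of things; names that differ only in an ending like _2 or _b are one class to them, and where a whole thing is asked for, a point or a joint stands for the part that bears it (a point fixed in the world has none). Each returns a list of dicts, best first, with "conf" (0 to 1); they miss things now and then, are a little off and sometimes report something else, mostly with a low value. They report only what shows in the picture. A call takes as long as a camera call. They do not tell look-alikes from the thing itself.
- manip.regions_of(camera, query): "mask" (384x512 bool, what is visible of it) and "box" ([centre column, centre row, width, height] in pixels, round what is visible of it).
- manip.place_of(camera, query): "position" ([column, row] in pixels: a listed point, or the origin of a listed thing).
The state is a dict: "t": time; "joint_positions": joint angles; "dq": joint speeds; "effort": joint torques, N m; "position": TCP position; "tcp_rot": TCP orientation; "contact_force": force on the tool from outside, world axes, zero at the start; "torque": the same for the moment, N m; "gripper_width": opening from 0.0 (shut) to 1.0 (fully open); "grip_force": force on a finger pad.
Only numpy, scipy, OpenCV 4.12 (cv2) and the standard library are available. Lean on these libraries where they do the work, as an engineer would, in place of code of your own. Each camera call takes 0.05 s, during which the arm holds its last target. There are 200 camera calls.

### The job

Lay the blue drill handpiece in the bay of the white tool steriliser without dropping it, then press the cover down until the catch snaps and holds it fully shut. With the cover locked, set the red dose lever beside it to the green mark. Leave the other things on the table where they are.

Things in the scene. Friction and masses are not known exactly. Their poses are not given: they have to be found in the camera images.
- steriliser: White tool steriliser, fixed. Open-topped bay 140 mm (its x) by 220 mm (its y), 65 mm high, walls 6 mm. On its +y side a fixed grey lever block: 110 mm along x, y from 109 to 193 mm, 45 mm high. Origin: on the table under the centre of the bay; x points away from the robot (yaw varies), z up.
- bay (a point): Centre of the bay's inner floor, 6 mm above the table; axes as the steriliser's. Free inside: 128 mm along x, 208 mm along y, 59 mm deep.
- cover (a joint): Angle of the white hinged cover: 0 fully shut, 1.57 upright; starts leaning back at 1.65 to 1.9 (limit 1.95). The stiff hinge (0.15 N m) holds it where left. A sprung catch in the front wall stops it at about 0.1; 7 to 10 N at the blue pad, pressed slowly (up to 20 N if quicker), pushes it past; below about 0.03 the catch draws it to 0 and holds it. Stopped above that, it needs pressing again.
- cover_hinge (a point): Middle of the cover's hinge line, on the top of the far wall, 65 mm above the table; the hinge line is this point's y axis. Fixed to the steriliser, axes as the steriliser's.
- cover_press (a point): Centre of the blue press pad (30 x 50 mm) on the cover's outer face, 115 mm from the hinge, midway along y. The cover is a plate 148 mm (hinge to free edge) by 222 mm by 8 mm; shut, its outer face is 73 mm above the table. Axes turn with the cover: z is the outward normal, -x points from the hinge to the free edge.
- cover_edge (a point): Middle of the cover's free edge, half way through its thickness, 148 mm from the hinge. Just beyond it, a tongue 50 mm wide (along y) and 4 mm thick begins flush with the outer face and reaches 32 mm below the cover's inner face.
- dose (a joint): Angle of the dose lever in rad: 0 leaning 0.6 rad towards the robot, 0.6 upright, 1.2 leaning 0.6 rad away from the robot (about the steriliser's y axis). The green mark is at 0.85. It starts at 0 to 0.3 and stays where it is left (friction about 0.09 N m, about 1.1 N at the grip).
- dose_grip (a point): Centre of the lever's red grip, 16 x 16 mm thick and 36 mm long along the lever, 81 mm from the pivot; the lever ends 99 mm from the pivot. Fingers can pinch the grip along the steriliser's y: there is free space on both sides of it above 60 mm from the pivot.
- dose_pivot (a point): Pivot of the lever, on top of the lever block, 45 mm above the table, at steriliser y = 150 mm, x = 0. The lever swings in the steriliser's x-z plane.
- green_mark (a point): Outer end of the green tick on the white quadrant plate, 49 mm from the pivot line and 30 mm to the +y side of the lever's plane. The lever is at the mark when it points along the line from the pivot to this tick, seen along the steriliser's y. Two thin black ticks mark 0 and 0.425.
- handpiece: Drill handpiece, 160 mm long, 0.1 to 0.2 kg, lying on the table: blue grip section 90 mm long, 24 x 24 mm with rounded edges; a steel nose and thin tip at its +x end, a grey stub at its -x end. Origin: on its underside, 75 mm from the tip's end and 85 mm from the stub's end; x along it to the tip, z up.
- handpiece_grip (a point): On the handpiece's long axis, near its centre of mass: 10 mm behind its origin, 12 mm above the underside. Grasp here across the handpiece (24 mm).
- buffer: Bystander: orange buffing block with a white top, 90 x 30 x 28 mm, origin under its centre, x along it.
- polish: Bystander: small red bottle, 36 mm across, 70 mm high, origin under its centre.
- jar: Bystander: amber jar with a white cap, 56 mm across, 45 mm high, origin under its centre.
Mind the look-alikes: they are no part of the job. There is more than one size of the handpiece; the job needs the smallest.

How it is judged:
On the way, in this order (a step that is already met when the one before it is completed fails the run):
1. the handpiece lies on the floor of the bay, let go, while the cover is still open (x of handpiece_grip in the frame of bay between -0.055 and 0.055 m and y of handpiece_grip in the frame of bay between -0.075 and 0.075 m and z of handpiece_grip in the frame of bay below 0.022 m and contact force between the fingers and handpiece below 0.1 N and linear speed of handpiece below 0.03 m/s and value of joint cover above 0.5 rad), for 0.2 s.
2. the cover is pressed fully shut and caught, with the handpiece inside (value of joint cover below 0.025 rad and x of handpiece_grip in the frame of bay between -0.055 and 0.055 m and y of handpiece_grip in the frame of bay between -0.075 and 0.075 m and z of handpiece_grip in the frame of bay below 0.022 m), for 0.3 s.
3. the dose lever is at the green mark, with the cover still shut (value of joint dose between 0.75 and 0.95 rad and value of joint cover below 0.025 rad), for 0.2 s.
At the end, for the whole second after the job is handed in: The handpiece lies at rest on the bay's floor (its grip point within 55 mm of the bay's centre along x, 75 mm along y, and under 22 mm above the floor), the cover is shut and caught (angle under 0.025 rad), and the dose lever stands within 0.1 rad of the green mark (0.75 to 0.95) (all of step 3 and x of handpiece_grip in the frame of bay between -0.055 and 0.055 m and y of handpiece_grip in the frame of bay between -0.075 and 0.075 m and z of handpiece_grip in the frame of bay below 0.022 m and linear speed of handpiece below 0.03 m/s); the robot touches nothing.
It fails at once if the handpiece is dropped: not touched by the fingers and moving faster than 0.8 m/s (contact force between the fingers and handpiece below 0.1 N and linear speed of handpiece above 0.8 m/s).
It fails at once if the buffing block, the red bottle or the jar is moved more than 30 mm (distance of any of buffer, polish, jar from where it was at the start of the episode above 0.03 m).
It also fails if it takes over 70 s, if anything falls off the work surface, if the arm or the gripper's body presses on something with over 40 N, if the wrist force passes 120 N, or if a joint passes its speed limit or range.

## Working session

There is one attempt and no reset: what is moved stays moved. The work goes in short steps, Python scripts to look and compute and a tool call to move; the robot and the scene stay as the last step left them, time stands still between calls to the robot, and variables do not carry over. Pictures are saved under pics/ and viewed, at most 10 in all, crops included, and the job is handed in when it is done.

Besides the shell and the picture viewer there is one more tool, called after ">>>" by a JSON object that holds its "fn" and its "kwargs". jog_arm: Moves the arm, as the interface text tells. Shifts and turns lie within -1 to 1; 1 stands for 0.3 m of shift or 90 degrees of turn. Its arguments: {"type":"object","properties":{"plan":{"type":"array","items":{"type":"array","items":{"type":"array","items":{"type":"number"}}}},"newtons":{"type":"number"}},"required":["plan"]}

```bash
mkdir -p pics
cat > h.py <<'E'
import numpy as np, cv2
from scipy.spatial.transform import Rotation as R
from station import manip
def cal(n):
    c=manip.calibration(n); return np.array(c["mtx"],float),cv2.Rodrigues(np.array(c["rvec"],float))[0],np.array(c["tvec"],float).ravel()
def cloud(n,d):  # world xyz per pixel
    K,Rm,t=cal(n); v,u=np.indices(d.shape)
    p=np.stack([(u-K[0,2])/K[0,0]*d,(v-K[1,2])/K[1,1]*d,d],-1)
    return (p-t)@Rm
def ray_z(n,px,z):
    K,Rm,t=cal(n); r=Rm.T@np.linalg.inv(K)@[px[0],px[1],1]; c=-Rm.T@t
    return c+r*(z-c[2])/r[2]
def proj(n,p):
    K,Rm,t=cal(n); q=K@(Rm@np.array(p)+t); return q[:2]/q[2]
def tool():
    o=manip.get_obs(); w,x,y,z=o["tcp_rot"]; return np.array(o["position"]),R.from_quat([x,y,z,w])
def rel(p,Rt):  # target -> row numbers
    p0,R0=tool(); return np.round(R0.inv().apply(np.array(p)-p0)/.3,3),np.round((R0.inv()*Rt).as_rotvec()/(np.pi/2),3)
E
python3 - <<'E'
from h import *
print(manip.tcp_to_tips, manip.get_obs())
ims=[]
for n in ["scene","top"]:
    im,d=manip.get_image(n); cv2.imwrite(f"pics/{n}0.png",im); np.save(f"pics/{n}0.npy",d)
    P=cloud(n,d)
    for q in ["steriliser","handpiece","buffer","polish","jar"]:
        for r in manip.regions_of(n,q):
            m=r["mask"]&(d>0); print(n,q,round(r["conf"],2),np.round(r["box"]),np.round(np.median(P[m],0),3) if m.any() else "")
    for q in ["handpiece_grip","handpiece","bay","cover_hinge","cover_edge","cover_press","dose_grip","dose_pivot","green_mark","steriliser"]:
        for r in manip.place_of(n,q):
            u,v=np.round(r["position"]).astype(int); print(n,q,round(r["conf"],2),u,v,np.round(P[v,u],3) if 0<=v<384 and 0<=u<512 else "")
E
```

```text
0.025 {'t': 0.0, 'joint_positions': array([-1.39182215e+00,  4.87320684e-02,  9.75613091e-02,  1.62201182e+00,
        6.86425316e-06,  1.44300558e+00]), 'dq': array([-0.00127184, -0.0005341 , -0.0007792 ,  0.00053674,  0.00131708,
       -0.00077807]), 'effort': array([ 3.86059955e-04, -3.38778448e+01,  3.20017076e+01,  2.02051364e-02,
        6.25648977e-05,  2.97841986e-06]), 'position': array([ 0.15842987, -0.4999277 ,  0.25510851]), 'tcp_rot': array([-1.19282183e-03,  9.88259251e-01,  1.52781642e-01, -2.70997746e-05]), 'contact_force': array([ 0.1316187 , -0.24084466, -0.12808234]), 'torque': array([-0.00782848,  0.03808062, -0.00053194]), 'grip_force': 0.0, 'gripper_width': 0.999944161241579}
scene steriliser 0.63 [310. 188.  96.  81.] [0.567 0.101 0.05 ]
scene handpiece 0.91 [221. 220.  27.  55.] [ 0.443 -0.155  0.031]
scene handpiece 0.66 [179. 257.  15.  38.] [ 0.469 -0.326  0.023]
scene buffer 0.98 [196. 287.  26.  29.] [ 0.585 -0.335  0.029]
scene polish 0.57 [126. 248.  13.  23.] [ 0.362 -0.434  0.042]
scene jar 0.5 [362. 147.  17.  15.] [0.483 0.444 0.037]
scene jar 0.31
[... 1523 characters left out ...]
93 190 [0.512 0.253 0.055]
top handpiece 0.63 390 190 [ 0.52  -0.512  0.038]
top handpiece 0.57 291 213 [ 0.43  -0.131 -0.004]
top handpiece 0.5 339 210 [ 0.442 -0.316  0.023]
top bay 0.67 231 198 [0.488 0.11  0.006]
top cover_hinge 0.98 230 175 [0.571 0.11  0.064]
top cover_hinge 0.38 233 193 [0.508 0.102 0.01 ]
top cover_edge 0.56 228 155 [0.614 0.102 0.219]
top cover_press 0.61 229 161 [0.592 0.098 0.223]
top dose_grip 0.5 192 200 [0.474 0.258 0.048]
top dose_pivot 0.65 340 178 [ 0.568 -0.322  0.025]
top dose_pivot 0.57 193 190 [0.512 0.253 0.055]
top green_mark 0.68 186 182 [0.545 0.284 0.045]
top steriliser 0.57 232 190 [0.519 0.106 0.011]
top steriliser 0.52 231 174 [0.574 0.105 0.067]
```

Run:
```python
import cv2, numpy as np
a=cv2.imread("pics/scene0.png")[110:350,90:410]; b=cv2.imread("pics/top0.png")[130:260,120:440]
cv2.imwrite("pics/v1.png",np.vstack([cv2.resize(a,None,fx=1.55,fy=1.55,interpolation=2),cv2.resize(b,None,fx=1.55,fy=1.55,interpolation=2)]))
from h import *
m=np.load("pics/top0.npy"); P=cloud("top",m); im=cv2.imread("pics/top0.png")
# blue things
hsv=cv2.cvtColor(im,cv2.COLOR_BGR2HSV); bl=((hsv[...,0]>95)&(hsv[...,0]<130)&(hsv[...,1]>90)).astype(np.uint8)
n,l,s,c=cv2.connectedComponentsWithStats(bl)
for i in range(1,n):
    if s[i,4]>25:
        v,u=np.where(l==i); pts=np.array([ray_z("top",(x,y),.022) for x,y in zip(u,v)])[:,:2].astype(np.float32)
        print(s[i],np.round(P[l==i].mean(0),3),[np.round(x,3) for x in cv2.minAreaRect(pts)])
```

```text
[ 54 154  14  11  93] [0.622 0.757 0.103] [array([0.64 , 0.804]), array([0.051, 0.029]), np.float64(66.783)]
[ 205  177   54   33 1536] [0.506 0.106 0.016] [array([0.506, 0.106]), array([0.203, 0.12 ]), np.float64(86.359)]
[381 184  34  16 284] [ 0.513 -0.538  0.046] [array([ 0.516, -0.547]), array([0.128, 0.035]), np.float64(72.765)]
[291 193  14  33 263] [ 0.442 -0.154  0.037] [array([ 0.445, -0.155]), array([0.032, 0.127]), np.float64(75.963)]
[336 192  12  22 133] [ 0.472 -0.328  0.021] [array([ 0.472, -0.328]), array([0.022, 0.088]), np.float64(70.944)]Traceback (most recent call last):
  File "<stdin>", line 11, in <module>
  File "h.py", line 11, in ray_z
    K,Rm,t=cal(n); r=Rm.T@np.linalg.inv(K)@[px[0],px[1],1]; c=-Rm.T@t
           ~~~^^^
  File "h.py", line 5, in cal
    c=manip.calibration(n); return np.array(c["mtx"],float),cv2.Rodrigues(np.array(c["rvec"],float))[0],np.array(c["tvec"],float).ravel()
ValueError: time passes only in moves, steps and waits
```

View pics/v1.png

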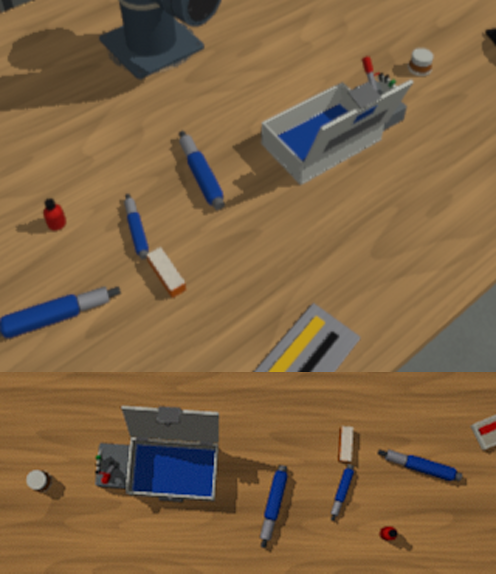

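The upper half is the scene view and the lower half the top view. The smallest handpiece is the middle one, at about top px (341,209) and world (0.472, -0.328), with its tip towards the robot and its stub close to the buffing block. The steriliser bay is open with the cover leaning back at the far side, and the red lever is on its left.

>>> {"fn": "jog_arm", "kwargs": {"plan": [[[85, 0.9, -0.18, 0.1, 0, 0, 0.408], [85, 0.9, -0.18, 0.1, 0, 0, 0.408], [85, 0.9, -0.18, 0.1, 0, 0, 0.408], [85, 0.9, -0.18, 0.1, 0, 0, 0.408], [85, 0.9, -0.18, 0.1, 0, 0, 0.408]]], "newtons": 30}}

```text
t: 2.22
position: [0.4015, -0.3659, 0.2261]
tcp_rot: [-0.0, 0.986, -0.166, 0.0]
contact_force: [0.3, -0.6, 0.0]
gripper_width: 0.998
grip_force: 0.0
```

```bash
cat > w.py <<'E'
from h import *
def down(yaw): return R.from_euler('z',yaw,degrees=True)*R.from_euler('x',180,degrees=True)
def blue(n,name):
    im,d=manip.get_image(n); cv2.imwrite(f"pics/{name}.png",im); P=cloud(n,d); np.save(f"pics/{name}.npy",P)
    hsv=cv2.cvtColor(im,cv2.COLOR_BGR2HSV); bl=((hsv[...,0]>95)&(hsv[...,0]<130)&(hsv[...,1]>90)&(d>0)).astype(np.uint8)
    k,l,s,c=cv2.connectedComponentsWithStats(bl)
    for i in range(1,k):
        if s[i,4]>150:
            q=P[l==i]; q=q[np.isfinite(q).all(1)]; t=q[q[:,2]>np.percentile(q[:,2],90)-.02]
            print(n,s[i],"med",np.round(np.median(q,0),4),"top",np.round(np.percentile(q[:,2],90),4),[np.round(x,3) for x in cv2.minAreaRect(t[:,:2].astype(np.float32))])
E
python3 - <<'E'
from w import *
print(tool()[0],manip.get_obs()["joint_positions"],rel((.472,-.328,.2),down(-19.1)))
blue("wrist","w1")
for q in ["handpiece_grip","handpiece"]:
    for r in manip.place_of("wrist",q): print(q,r, ray_z("wrist",r["position"],.02))
E
```

```text
[ 0.40149958 -0.36592536  0.2260567 ] [-8.62676227e-01  9.02409592e-02  8.35672861e-02  1.56398115e+00
  2.51547722e-04  2.61246439e+00] (array([ 0.181, -0.196,  0.087]), array([-0., -0., -0.]))
wrist [ 184   53   30   99 2430] med [ 0.4786 -0.3251  0.0217] top 0.0232 [array([ 0.476, -0.323]), array([0.023, 0.09 ]), np.float64(71.023)]
wrist [  10  125   73  126 5489] med [ 0.4518 -0.1573  0.0315] top 0.0338 [array([ 0.446, -0.151]), array([0.032, 0.128]), np.float64(76.694)]
handpiece_grip {'position': [53.8, 203.7], 'conf': 0.94} [ 0.42850712 -0.14974337  0.02      ]
handpiece_grip {'position': [202.1, 112.4], 'conf': 0.63} [ 0.46461152 -0.32571013  0.02      ]
handpiece {'position': [62.8, 208.3], 'conf': 0.98} [ 0.41951519 -0.15762363  0.02      ]
handpiece {'position': [200.2, 122.6], 'conf': 0.72} [ 0.45448266 -0.32224365  0.02      ]
```

>>> {"fn": "jog_arm", "kwargs": {"plan": [[[70, 0.152, -0.218, 0.15, 0, 0, 0], [70, 0.152, -0.218, 0.3, 0, 0, 0], [70, 0.152, -0.218, 0.45, 0, 0, 0], [70, 0.152, -0.218, 0.6, 0, 0, 0], [70, 0.152, -0.218, 0.653, 0, 0, 0]]]}}

```text
t: 3.0
position: [0.4612, -0.3197, 0.027]
tcp_rot: [-0.001, 0.986, -0.167, -0.003]
contact_force: [-0.9, -0.3, 0.7]
gripper_width: 0.819
grip_force: 0.0
```

>>> {"fn": "jog_arm", "kwargs": {"plan": [[[70, 0, 0, 0, 0, 0, 0], [5, 0, 0, 0, 0, 0, 0], [5, 0, 0, 0, 0, 0, 0], [5, 0, 0, 0, 0, 0, 0], [5, 0, 0, 0, 0, 0, 0]]], "newtons": 40}}

```text
t: 3.62
position: [0.4654, -0.322, 0.0328]
tcp_rot: [0.001, 0.986, -0.166, 0.002]
contact_force: [-0.2, -1.1, 6.0]
gripper_width: 0.271
grip_force: 40.7
```

>>> {"fn": "jog_arm", "kwargs": {"plan": [[[5, 0, 0, -0.05, 0, 0, 0], [5, 0, 0, -0.15, 0, 0, 0], [5, 0, 0, -0.3, 0, 0, 0], [5, 0, 0, -0.45, 0, 0, 0], [5, 0, 0, -0.5, 0, 0, 0]]]}}

```text
t: 4.25
position: [0.4654, -0.3215, 0.1843]
tcp_rot: [0.001, 0.986, -0.166, 0.003]
contact_force: [-0.2, 0.2, -1.2]
gripper_width: 0.271
grip_force: 39.8
```

Run:
```python
from w import *
print(manip.get_obs()["grip_force"],manip.get_obs()["gripper_width"],tool()[0])
# steriliser geometry from top depth
P=cloud("top",np.load("pics/top0.npy")); im=cv2.imread("pics/top0.png")
reg=(P[...,0]>.38)&(P[...,0]<.75)&(P[...,1]>-.05)&(P[...,1]<.33)
hsv=cv2.cvtColor(im,cv2.COLOR_BGR2HSV)
fl=reg&(P[...,2]<.03)&(hsv[...,0]>95)&(hsv[...,0]<130)&(hsv[...,1]>90)
q=P[fl]; print("floor",np.median(q[:,2]),cv2.minAreaRect(q[:,:2].astype(np.float32)))
rim=reg&(P[...,2]>.057)&(P[...,2]<.070)&(P[...,1]<.225)
q=P[rim];print("rim",len(q),cv2.minAreaRect(q[:,:2].astype(np.float32)))
cov=reg&(P[...,2]>.085)&(P[...,1]<.23); q=P[cov]; c=q.mean(0); u,s,vt=np.linalg.svd(q-c,full_matrices=False); print("cover",len(q),c,vt, q.max(0),q.min(0))
```

```text
39.84657347202301 0.27142935130021334 [ 0.46544964 -0.32151997  0.18426984]
floor 0.005582871541480088 ((0.507918119430542, 0.10845854878425598), (0.20539093017578125, 0.12142486125230789), 86.28910827636719)
rim 325 ((0.5062894225120544, 0.1079108789563179), (0.21974901854991913, 0.14518307149410248), 86.37577056884766)
cover 1091 [0.59940471 0.1002127  0.15963294] [[-0.06235611 -0.99805145  0.00223979]
 [-0.22319547  0.01175738 -0.9747028 ]
 [-0.97277721  0.06127858  0.22349371]] [0.62834769 0.2128528  0.22555576] [ 0.57128745 -0.00852331  0.08536029]
```

>>> {"fn": "jog_arm", "kwargs": {"plan": [[[5, -0.033, -0.137, 0, 0, 0, -0.117], [5, -0.066, -0.274, 0, 0, 0, -0.234], [5, -0.1, -0.41, 0, 0, 0, -0.351], [5, -0.133, -0.547, 0, 0, 0, -0.468], [5, -0.166, -0.683, 0, 0, 0, -0.585]]]}}

```text
t: 4.88
position: [0.4833, -0.1089, 0.1786]
tcp_rot: [-0.001, 0.957, 0.291, -0.001]
contact_force: [1.1, 0.2, -1.6]
gripper_width: 0.266
grip_force: 39.9
```

Run:
```python
from w import *
print(tool()[0],manip.get_obs()["gripper_width"],rel((.507,.108,.18),down(86.35)))
```

```text
[ 0.48328487 -0.10890503  0.1785621 ] 0.2661452208299911 (array([ 0.468, -0.556, -0.004]), array([-0.002,  0.   , -0.583]))
```

>>> {"fn": "jog_arm", "kwargs": {"plan": [[[5, 0.09, -0.11, 0, 0, 0, -0.117], [5, 0.18, -0.22, 0, 0, 0, -0.234], [5, 0.28, -0.33, 0, 0, 0, -0.351], [5, 0.37, -0.44, 0, 0, 0, -0.468], [5, 0.468, -0.556, 0, 0, 0, -0.583]]]}}

```text
t: 5.5
position: [0.5082, 0.1072, 0.1786]
tcp_rot: [-0.001, 0.729, 0.684, -0.001]
contact_force: [0.6, -0.6, -1.8]
gripper_width: 0.268
grip_force: 39.9
```

Run:
```python
from w import *
blue("wrist","w2")
im,d=manip.get_image("scene"); s=cv2.resize(im[110:260,220:420],None,fx=2.56,fy=2.56)
cv2.imwrite("pics/v2.png",np.hstack([cv2.imread("pics/w2.png")[::2,::2],cv2.resize(s,(256*2,384))[:192*2:2, ::1]]))
print(tool()[0],rel((.507,.108,.036),down(86.35)))
```

```text
wrist [  180    40   159   294 33221] med [0.5085 0.1439 0.0068] top 0.1688 [array([0.511, 0.125]), array([0.097, 0.048]), np.float64(69.269)]
[0.50814179 0.10981467 0.1785008 ] (array([-0.007, -0.002,  0.475]), array([-0.002, -0.001,  0.001]))
```

View pics/w2.png

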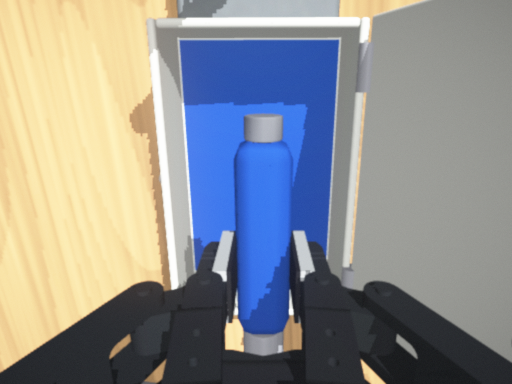

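The wrist view shows the handpiece held level and square with the bay: stub at (263,125), bay walls at columns 165 and 350, cover to the right and clear. Next I lower it.

>>> {"fn": "jog_arm", "kwargs": {"plan": [[[5, -0.007, 0, 0.13, 0, 0, 0], [5, -0.007, 0, 0.26, 0, 0, 0], [5, -0.007, 0, 0.37, 0, 0, 0], [5, -0.007, 0, 0.43, 0, 0, 0], [5, -0.007, 0, 0.458, 0, 0, 0]]]}}

```text
t: 6.22
position: [0.508, 0.1034, 0.0414]
tcp_rot: [-0.001, 0.732, 0.682, -0.001]
contact_force: [0.3, 0.5, -1.6]
gripper_width: 0.268
grip_force: 39.9
```

>>> {"fn": "jog_arm", "kwargs": {"plan": [[[5, 0, 0, 0.006, 0, 0, 0], [5, 0, 0, 0.006, 0, 0, 0], [32, 0, 0, 0.006, 0, 0, 0], [45, 0, 0, 0.006, 0, 0, 0], [45, 0, 0, 0.006, 0, 0, 0]]]}}

```text
t: 6.85
position: [0.5097, 0.1038, 0.0419]
tcp_rot: [0.0, 0.731, 0.682, 0.001]
contact_force: [0.4, 0.2, -0.3]
gripper_width: 0.53
grip_force: 0.0
```

>>> {"fn": "jog_arm", "kwargs": {"plan": [[[45, 0, 0, 0, 0, 0, 0], [45, 0, 0, -0.05, 0, 0, 0], [45, 0, 0, -0.2, 0, 0, 0], [45, 0, 0, -0.4, 0, 0, 0], [45, 0, 0, -0.6, 0, 0, 0]]]}}

```text
t: 7.48
position: [0.5089, 0.1037, 0.2239]
tcp_rot: [0.0, 0.731, 0.682, 0.0]
contact_force: [0.6, -0.2, -0.2]
gripper_width: 0.528
grip_force: 0.0
```

Run:
```python
from w import *
blue("wrist","w3")
for r in manip.place_of("wrist","handpiece_grip"): print(r, ray_z("wrist",r["position"],.02))
print(tool()[0],manip.get_obs()["joint_positions"])
```

```text
wrist [  189    41   137   204 24456] med [0.5127 0.1265 0.0164] top 0.0188 [array([0.512, 0.109]), array([0.206, 0.126]), np.float64(86.382)]
{'position': [263.2, 166.0], 'conf': 0.94} [0.51688862 0.09617694 0.02      ]
[0.51329394 0.10411536 0.23143742] [7.20326152e-02 2.25520734e-02 2.35019799e-02 1.55488549e+00
 1.18120007e-05 1.71293946e+00]
```

View pics/w3.png

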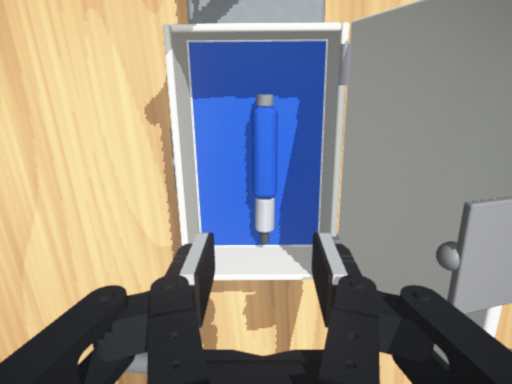

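The handpiece lies on the bay floor and is let go (blue body at about (264,150), tip at (264,240)). Next I go up and over the cover to come down behind it.

>>> {"fn": "jog_arm", "kwargs": {"plan": [[[0, 0, 0, -0.12, 0, 0, 0], [0, 0, 0.1, -0.12, 0, 0, 0], [0, 0, 0.28, -0.12, 0, 0, 0], [0, 0, 0.45, -0.12, 0, 0, 0], [0, 0, 0.5, -0.12, 0, 0, 0]]]}}

```text
t: 8.2
position: [0.6608, 0.0926, 0.2549]
tcp_rot: [-0.001, 0.732, 0.682, -0.001]
contact_force: [-0.2, -0.6, -0.0]
gripper_width: -0.001
grip_force: 0.0
```

```bash
cat > p.py <<'E'
from w import *
import sys
H=np.array([.577,.104,.065]); yaw=np.radians(-3.65); ux=np.array([np.cos(yaw),np.sin(yaw),0]); uy=np.array([-np.sin(yaw),np.cos(yaw),0])
def tipb():  # fingertip rel. to hinge in steriliser axes, and TCP axis
    p,r=tool(); q=p+r.apply([0,0,.025])-H; return np.round([q@ux,q@uy,q[2]],4)
E
python3 - <<'E'
from p import *
print(tool()[0],tipb(),tool()[1].as_matrix().round(3),manip.get_obs()["joint_positions"].round(2),manip.get_obs()["gripper_width"])
E
```

```text
[0.66081337 0.09263492 0.25492294] [ 0.0843 -0.006   0.1649] [[ 0.071  0.997 -0.002]
 [ 0.997 -0.071 -0.   ]
 [-0.    -0.002 -1.   ]] [ 0.04  0.45  0.57  1.7  -0.    1.68] -0.0005096205475201935
```

>>> {"fn": "jog_arm", "kwargs": {"plan": [[[0, -0.02, 0, 0.1, 0, 0, 0], [0, -0.02, 0, 0.2, 0, 0, 0], [0, -0.02, -0.08, 0.2, 0, 0, 0], [0, -0.02, -0.147, 0.2, 0, 0, 0], [0, -0.02, -0.207, 0.2, 0, 0, 0]]]}}

```text
t: 8.82
position: [0.5964, 0.0916, 0.198]
tcp_rot: [0.001, 0.732, 0.682, 0.001]
contact_force: [0.7, 0.0, 0.8]
gripper_width: -0.0
grip_force: 0.0
```

```bash
cat > c.py <<'E'
from p import *
def cover():
    d=manip.get_image("top")[1]; P=cloud("top",d); q=(P-H); x=q@ux; y=q@uy; z=q[...,2]
    m=(d>0)&(abs(y)<.1)&(abs(y)>.05)&(x<.09)&(x>-.2)&(z<.2)&(z>-.07); a=np.degrees(np.arctan2(z[m],-x[m])); r=np.hypot(x[m],z[m])
    k=(r>.1)&(a>3)
    print("cover deg",np.percentile(a[k],[10,50,90]).round(1) if k.any() else None,"n",k.sum(), "far r", r[k].max().round(3) if k.any() else "")
if __name__=="__main__": 
    cover(); o=manip.get_obs(); print(tipb(),np.round(o["contact_force"],1),o["t"])
E
python3 c.py
```

```text
cover deg [82.  83.4 85. ] n 45 far r 0.151
[ 0.0179 -0.0109  0.1084] [-2.3 -0.2  0.3] 8.875
```

>>> {"fn": "jog_arm", "kwargs": {"plan": [[[0, 0.035, -0.085, -0.01, 0, 0, 0], [0, 0.035, -0.18, 0.013, 0, 0, 0], [0, 0.035, -0.263, 0.07, 0, 0, 0], [0, 0.035, -0.33, 0.147, 0, 0, 0], [0, 0.035, -0.383, 0.235, 0, 0, 0]]]}}

```text
t: 9.5
position: [0.4838, 0.1103, 0.1284]
tcp_rot: [0.002, 0.731, 0.682, 0.002]
contact_force: [2.7, -0.1, 2.1]
gripper_width: -0.002
grip_force: 1.2
```

```bash
python3 c.py
```

```text
cover deg [18.2 20.  21.6] n 183 far r 0.153
[-0.0987 -0.0001  0.0331] [-2.3  0.4 -2.8] 9.55
```

>>> {"fn": "jog_arm", "kwargs": {"plan": [[[0, 0, -0.045, 0.025, 0, 0, 0], [0, 0, -0.045, 0.045, 0, 0, 0], [0, 0, -0.045, 0.06, 0, 0, 0], [0, 0, -0.045, 0.072, 0, 0, 0], [0, 0, -0.045, 0.084, 0, 0, 0]]]}}

```text
t: 10.18
position: [0.4694, 0.1111, 0.1046]
tcp_rot: [0.0, 0.731, 0.682, 0.0]
contact_force: [-7.5, 0.6, 14.2]
gripper_width: 0.001
grip_force: 6.6
```

```bash
python3 c.py
```

```text
cover deg [4.9 6.4 8.2] n 179 far r 0.152
[-0.1078  0.0003  0.0134] [-0.5 -0.2 -0.2] 10.225
```

>>> {"fn": "jog_arm", "kwargs": {"plan": [[[0, 0, 0, 0.01, 0, 0, 0], [0, 0, 0, 0.015, 0, 0, 0], [0, 0, 0, 0.02, 0, 0, 0], [0, 0, 0, 0.025, 0, 0, 0], [0, 0, 0, 0.03, 0, 0, 0]]]}}

```text
t: 10.85
position: [0.4699, 0.1111, 0.0975]
tcp_rot: [0.001, 0.731, 0.682, 0.001]
contact_force: [-11.0, -1.6, 29.3]
gripper_width: 0.001
grip_force: 14.7
```

```bash
python3 c.py
```

```text
cover deg [3.3 3.9 5.3] n 89 far r 0.15
[-0.1073  0.0003  0.0076] [-9.7 -0.3 24.7] 10.9
```

>>> {"fn": "jog_arm", "kwargs": {"plan": [[[0, 0, 0, -0.1, 0, 0, 0], [0, 0, 0, -0.25, 0, 0, 0], [0, 0, 0, -0.4, 0, 0, 0], [0, 0, 0, -0.55, 0, 0, 0], [0, 0, 0, -0.55, 0, 0, 0]]]}}

```text
t: 11.52
position: [0.4718, 0.1113, 0.2616]
tcp_rot: [0.003, 0.732, 0.682, 0.003]
contact_force: [0.4, 0.7, -0.9]
gripper_width: -0.002
grip_force: 0.0
```

```bash
python3 c.py
cat > l.py <<'E'
from p import *
B=H-.068*ux-[0,0,.065]; PV=B+.150*uy+[0,0,.045]
def lever():
    for n in ["top","scene","wrist"]:
        im,d=manip.get_image(n); cv2.imwrite(f"pics/l_{n}.png",im); P=cloud(n,d); q=P-PV; x,y,z=q@ux,q@uy,q[...,2]
        hsv=cv2.cvtColor(im,cv2.COLOR_BGR2HSV); red=((hsv[...,0]<8)|(hsv[...,0]>172))&(hsv[...,1]>140)&(d>0)&(abs(x)<.12)&(abs(y)<.06)&(z>.01)&(z<.13)
        if red.sum()>3:
            a=np.array([x[red],y[red],z[red]]); print(n,red.sum(),"red med",np.median(a,1).round(4),"dose",(.6+np.arctan2(np.median(a[0]),np.median(a[2]))).round(3),"xyz rng",a.min(1).round(3),a.max(1).round(3))
        for k in ["dose_grip","dose_pivot","green_mark"]:
            for r in manip.place_of(n,k)[:1]:
                c,w=np.round(r["position"]).astype(int); w=min(w,383); c=min(c,511)
                print(n,k,round(r["conf"],2),c,w,np.round([x[w,c],y[w,c],z[w,c]],3))
if __name__=="__main__": lever(); print(tool()[0])
E
python3 l.py
```

```text
cover deg [3.3 4.2 5.5] n 93 far r 0.151
[-0.1064  0.0004  0.169 ] [-0.8  0.1 -0.6] 11.575
top green_mark 0.68 339 181 [ 0.073 -0.571 -0.015]
scene 54 red med [-0.0413 -0.0025  0.0756] dose 0.1 xyz rng [-0.057 -0.009  0.047] [-0.029  0.024  0.09 ]
scene dose_grip 0.6 327 149 [-0.042 -0.004  0.087]
scene dose_pivot 0.63 331 171 [-0.006 -0.006  0.016]
scene green_mark 0.64 345 165 [-0.042  0.105 -0.042]
[0.46893617 0.11109194 0.25728814]
```

>>> {"fn": "jog_arm", "kwargs": {"plan": [[[0, 0.15, -0.16, 0, 0, 0, 0], [0, 0.3, -0.16, 0, 0, 0, 0], [0, 0.45, -0.16, 0, 0, 0, 0], [0, 0.5, -0.16, 0, 0, 0, 0], [0, 0.5, -0.16, 0, 0, 0, 0]]]}}

```text
t: 12.8
position: [0.4316, 0.2644, 0.2573]
tcp_rot: [0.0, 0.731, 0.682, -0.0]
contact_force: [0.2, 0.4, -0.5]
gripper_width: -0.0
grip_force: 0.0
```

```bash
python3 l.py; python3 -c "
from p import *
print(tipb())
a=cv2.imread('pics/l_wrist.png');b=cv2.imread('pics/l_scene.png')[120:220,270:390]
cv2.imwrite('pics/v4.png',np.hstack([cv2.resize(a,(400,300)),cv2.resize(b,(360,300),interpolation=2)]))"
```

```text
top 35 red med [-0.0454 -0.0017  0.0734] dose 0.046 xyz rng [-0.057 -0.009  0.027] [-0.026  0.024  0.089]
top dose_grip 0.52 189 197 [-0.04  -0.005  0.069]
top dose_pivot 0.93 193 189 [-0.002 -0.004  0.009]
top green_mark 0.78 186 180 [0.032 0.028 0.002]
scene 52 red med [-0.0417 -0.0021  0.0752] dose 0.094 xyz rng [-0.054 -0.01   0.045] [-0.03   0.024  0.09 ]
scene dose_grip 0.53 328 148 [-0.045  0.004  0.085]
scene dose_pivot 0.95 333 170 [-0.008  0.006  0.012]
scene green_mark 0.7 345 166 [0.018 0.031 0.038]
wrist 762 red med [-0.0471  0.0044  0.0806] dose 0.071 xyz rng [-0.06  -0.006  0.044] [-0.03   0.024  0.089]
wrist dose_grip 0.8 315 177 [-0.048  0.005  0.086]
wrist dose_pivot 0.73 346 153 [-0.006  0.006  0.007]
wrist green_mark 0.65 378 131 [0.009 0.033 0.047]
[0.43174205 0.26384143 0.25755375]
[-0.1551  0.1503  0.1676]
```

View pics/v4.png

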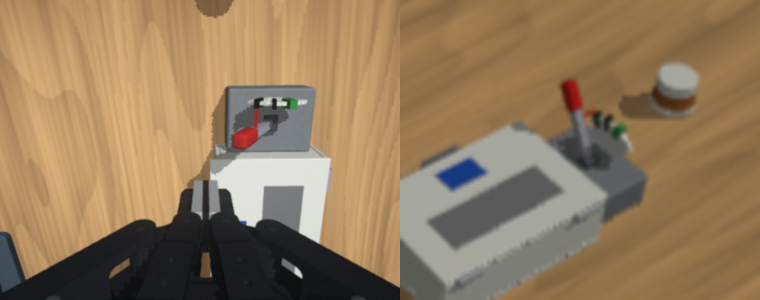

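The wrist half shows the cover shut, the red grip at (245,137) leaning towards the robot, and the green tick at (293,103). The finger is in front of the lever, clear of it.

>>> {"fn": "jog_arm", "kwargs": {"plan": [[[0, 0.01, 0, 0.12, 0, 0, 0], [0, 0.01, 0, 0.24, 0, 0, 0], [0, 0.01, 0, 0.35, 0, 0, 0], [0, 0.01, 0, 0.39, 0, 0, 0], [0, 0.01, 0, 0.39, 0, 0, 0]]]}}

```text
t: 14.02
position: [0.4314, 0.2669, 0.14]
tcp_rot: [-0.0, 0.731, 0.682, -0.001]
contact_force: [1.1, 0.0, 0.5]
gripper_width: 0.001
grip_force: 0.0
```

>>> {"fn": "jog_arm", "kwargs": {"plan": [[[0, 0, 0.06, 0, 0, 0, 0], [0, 0, 0.11, 0, 0, 0, 0], [0, 0, 0.15, 0, 0, 0, 0], [0, 0, 0.19, 0, 0, 0, 0], [0, 0, 0.215, 0, 0, 0, 0]]]}}

```text
t: 14.65
position: [0.497, 0.2625, 0.1405]
tcp_rot: [-0.0, 0.732, 0.682, 0.0]
contact_force: [-1.2, -0.4, 1.4]
gripper_width: -0.001
grip_force: 0.7
```

```bash
python3 l.py; python3 c.py
```

```text
top dose_pivot 0.68 194 188 [ 0.004 -0.006 -0.001]
top green_mark 0.63 186 183 [-0.014 -0.032  0.254]
scene 61 red med [ 0.0035 -0.003   0.088 ] dose 0.64 xyz rng [-0.01  -0.009  0.047] [0.012 0.03  0.104]
scene dose_grip 0.59 339 154 [0.008 0.001 0.099]
scene dose_pivot 0.88 332 172 [-0.004 -0.002  0.011]
wrist 2170 red med [-0.0009  0.0078  0.0889] dose 0.59 xyz rng [-0.008 -0.001  0.051] [0.009 0.025 0.12 ]
wrist dose_grip 0.89 313 263 [-0.003  0.008  0.093]
wrist dose_pivot 0.95 290 197 [-0.005  0.006  0.009]
wrist green_mark 0.95 326 173 [0.009 0.032 0.047]
[0.49612368 0.26260941 0.14054494]
cover deg [3.2 4.1 5.7] n 193 far r 0.151
[-0.0908  0.1531  0.0506] [ 0.5 -0.4  0.2] 15.3
```

>>> {"fn": "jog_arm", "kwargs": {"plan": [[[0, 0, 0.02, 0, 0, 0, 0], [0, 0, 0.035, 0, 0, 0, 0], [0, 0, 0.05, 0, 0, 0, 0], [0, 0, 0.06, 0, 0, 0, 0], [0, 0, 0.06, 0, 0, 0, 0]]]}}

```text
t: 15.92
position: [0.5147, 0.2611, 0.1405]
tcp_rot: [0.0, 0.732, 0.682, 0.0]
contact_force: [-0.5, 0.2, -0.1]
gripper_width: 0.0
grip_force: 0.0
```

>>> {"fn": "jog_arm", "kwargs": {"plan": [[[0, 0, -0.06, 0, 0, 0, 0], [0, 0, -0.2, 0, 0, 0, 0], [0, 0, -0.2, -0.2, 0, 0, 0], [0, 0, -0.2, -0.39, 0, 0, 0], [0, 0, -0.2, -0.39, 0, 0, 0]]]}}

```text
t: 16.55
position: [0.4566, 0.2664, 0.2638]
tcp_rot: [0.002, 0.731, 0.682, 0.005]
contact_force: [1.0, 0.2, 0.3]
gripper_width: 0.003
grip_force: 0.0
```

```bash
python3 l.py; python3 c.py;python3 -c "
from p import *
a=cv2.imread('pics/l_wrist.png')[60:300,200:480];b=cv2.imread('pics/l_scene.png')[120:220,270:390]
cv2.imwrite('pics/v5.png',np.hstack([cv2.resize(a,(420,360)),cv2.resize(b,(360,360),interpolation=2)]))"
```

```text
top 31 red med [ 0.0148 -0.0022  0.0892] dose 0.765 xyz rng [ 0.007 -0.009  0.046] [0.027 0.019 0.1  ]
top dose_grip 0.62 190 185 [ 0.005 -0.004  0.069]
top dose_pivot 0.58 192 191 [-0.01  -0.001  0.007]
top green_mark 0.9 186 185 [ 0.013  0.027 -0.002]
scene 44 red med [ 0.0206 -0.0045  0.0889] dose 0.828 xyz rng [ 0.007 -0.009  0.066] [0.029 0.006 0.098]
scene dose_grip 0.59 340 161 [ 0.024 -0.006  0.084]
scene dose_pivot 0.56 332 175 [ 0.001 -0.005  0.003]
scene green_mark 0.84 344 166 [0.014 0.032 0.034]
wrist 915 red med [0.0134 0.0043 0.0888] dose 0.75 xyz rng [ 0.006 -0.006  0.05 ] [0.028 0.025 0.097]
wrist dose_pivot 0.96 324 159 [-0.007  0.004  0.011]
wrist green_mark 0.89 354 141 [0.011 0.028 0.046]
[0.45418254 0.26542212 0.25700649]
cover deg [3.2 3.9 5.4] n 176 far r 0.151
[-0.1328  0.1533  0.1672] [ 0.2  0.1 -0.9] 17.2
```

View pics/v5.png

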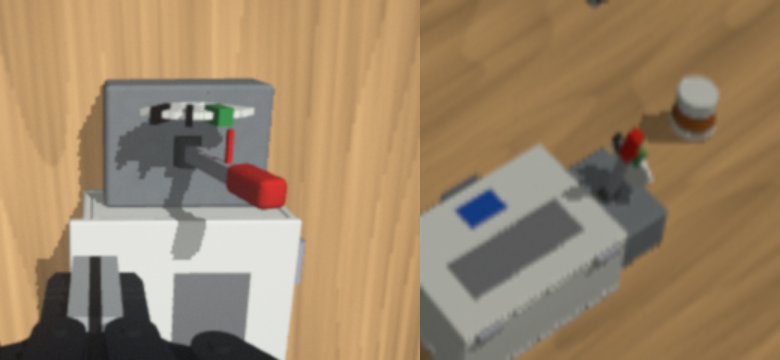

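Run:
```python
from l import *
for n in ["wrist","scene"]:
    im,d=manip.get_image(n); P=cloud(n,d); q=P-PV; x,y,z=q@ux,q@uy,q[...,2]
    hsv=cv2.cvtColor(im,cv2.COLOR_BGR2HSV); base=(d>0)&(abs(x)<.08)&(abs(y)<.05)&(z>.015)&(z<.13)&(hsv[...,1]>110)
    for k,m in {"ptr":base&((hsv[...,0]<8)|(hsv[...,0]>172))&(y>.011),"green":base&(hsv[...,0]>45)&(hsv[...,0]<85),"grip":base&((hsv[...,0]<8)|(hsv[...,0]>172))&(z>.06)&(y<.011)}.items():
        if m.sum()>2: print(n,k,m.sum(),np.round([x[m].mean(),y[m].mean(),z[m].mean()],4),"ang",(.6+np.arctan2(x[m],z[m])).mean().round(3),"xr",np.percentile(x[m],[5,95]).round(4))
# grip axis model: compare predicted grip-tip / grip-centre pixels for angles with red blob centroid
im,d=manip.get_image("wrist"); hsv=cv2.cvtColor(im,cv2.COLOR_BGR2HSV)
red=(((hsv[...,0]<8)|(hsv[...,0]>172))&(hsv[...,1]>140)).astype(np.uint8); red=cv2.morphologyEx(red,cv2.MORPH_OPEN,np.ones((7,7)))
v,u=np.where(red[60:300,200:480]); print("blob",u.mean()+200,v.mean()+60,u.min()+200,u.max()+200,v.min()+60,v.max()+60)
for a in (.65,.75,.8,.85,.9,.95):
    s,c=np.sin(a-.6),np.cos(a-.6); px=[proj("wrist",PV+ux*(r*s+e*c)+[0,0,r*c-e*s]+uy*f) for r in (.063,.099) for e in (-.008,.008) for f in (-.008,.008)]
    px=np.array(px,np.float32); h=cv2.convexHull(px); M=cv2.moments(h); print(a,round(M["m10"]/M["m00"],1),round(M["m01"]/M["m00"],1),px.min(0),px.max(0), "tick",proj("wrist",PV+.049*np.array(ux*np.sin(.25)+[0,0,np.cos(.25)])+.03*uy).round(1) if a==.85 else "")
g=((hsv[...,0]>45)&(hsv[...,0]<85)&(hsv[...,1]>110)); v,u=np.where(g[60:300,200:480]); print("green px",u.min()+200,u.max()+200,v.min()+60,v.max()+60)
```

```text
wrist ptr 66 [0.0094 0.0178 0.0519] ang 0.779 xr [0.0079 0.0111]
wrist green 143 [0.0064 0.0314 0.0461] ang 0.738 xr [0.0023 0.0111]
wrist grip 844 [0.015  0.0028 0.0865] ang 0.768 xr [0.0068 0.0252]
scene green 3 [0.0078 0.0307 0.0442] ang 0.773 xr [0.0066 0.0096]
scene grip 43 [ 0.0208 -0.0037  0.0856] ang 0.837 xr [0.0114 0.0273]
blob 369.6205630354957 183.56915544675644 351 388 170 197
0.65 353.5 185.9 [335.38565 168.69351] [371.83347 203.18713] tick 
0.75 363.9 185.5 [343.14786 168.20198] [384.73697 203.00642] tick 
0.8 368.8 185.1 [346.96182 167.88786] [390.82858 202.73685] tick 
0.85 373.7 184.7 [350.71005 167.5304 ] [396.6412  202.35025] tick [354.4 138.6]
0.9 378.3 184.2 [354.37738 167.13145] [402.14926 201.84962] tick 
0.95 382.7 183.6 [357.9492  166.69318] [407.3304 201.2389] tick 
green px 338 353 130 143
```

```bash
python3 -c "
from station import manip
print(manip.close_job())"
```

```text
the job is handed in; nothing more can be done
None
```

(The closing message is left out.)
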